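Fit the clipped pair of lids on the match tin, then draw off the outer lid alone

ROBOT

A 7-joint arm with a two-finger parallel gripper is mounted at the origin on the work surface; the furniture and walls round the work are solid. World frame = base frame: x ahead of the robot, y to its left, z up, the work surface at z = 0. Lengths are in mm, angles in rad, forces in N, time in s.
With the tool pointing down it reaches from about 400 to 875 mm from the base axis. Payload 4.4 kg.
Tool frame: the origin (TCP) lies midway between the tips of the shut fingers; the grasp point (between the pads) lies hold_point_z behind it (hold_point_z is the distance from the TCP to the grasp point, in mm); z points along the fingers, y is the direction in which the jaws open and shut (so a half turn about z gives the same grasp; the last joint's range is limited). The gripper opens to 85 mm and grips with 20 to 120 N. Pads are 22 mm wide; open, the fingers measure 114 mm over their backs; the gripper's body (76 mm by 85 mm) begins 54 mm behind the grasp point. The pads swing forward as they close: fully open they stand 13 mm farther back than shut.
Start: joints at [-1.352, 0.628, 0.038, 1.517, -0.027, 0.996, -0.02], TCP at [182.603, 623.838, 231.313] pointing down, gripper open.
Joint ranges: [-3.06, 3.06], [-0.37, 2.12], [-1.25, 1.32], [0.18, 2.47], [-1.1, 4.24], [0.23, 1.98], [-2.94, 2.94]. Speed limits (rad/s): [2.57, 2.57, 3.14, 3.14, 3.14, 3.14, 3.14].

INTERFACE

Orientations are given as a unit quaternion [w, x, y, z].
In Python, from rig import * gives the robot as it stands. The module is installed in compiled form; this text tells all that it offers.
- The arm moves only by the tool servo_tool, never from a script. Its argument "rows" is a list that holds one entry, the list of rows, each a list of 5 numbers: the shift along the tool's x, y, z in cm, then the turn about the tool's z in rad, then the closure, from 0 (fully open) to 1 (shut). A call has 1 to 5 rows; each row shifts and turns the commanded pose from where the row before left it, along the tool's axes as they then stand; what a row does not reach is not made up. A row lasts 1/12 s, in which the tool goes at most 41.7 mm and 7.16 degrees, less where a joint would pass 70% of its speed; a pose out of reach is approached as far as the arm can. A call is refused whole if a number of a shift passes 4.17 or a number of a turn 0.125, either way. A call with a gripper value outside its range is refused whole. The fingers move at their own pace and stop on an object; "newtons" is the grip in N (left out, the last holds). Time passes only in rows, so rows that do not move let the fingers close. It gives the time, the measured TCP pose, the force and the opening at its end, in the units of the state.
- get_state(): the state, without advancing time (a new reading comes with each control period).
- snapshot(name): name is "scene" or "top" or "wrist"; returns a dict with "pixels" (480x640x3 uint8, red, green, blue), "range_z" (480x640 float32, mm along the optical axis (not along the pixel's ray), 0 where there is no reading), "fx", "fy", "cx", "cy" (pixels), "origin" and "attitude" of the camera in the world; the wrist camera has in their place "T_tool_cam" (4x4, takes a point from camera to tool coordinates, whose origin is the TCP and whose axes are the flange's). Camera axes: x right, y up, looking along -z (the intrinsics and any distortion apply to the point x, -y, -z); pixel columns grow to the right and rows downward; lengths in mm; the calibration is good to about 2 mm. A picture is of the moment at which its call begins: read the wrist's pose just before it.
- sign_off(): hands the job in, once; it reports no verdict.
The state is a dict: "time": time; "q": joint angles; "qvel": joint speeds; "effort": joint torques, N m; "position": TCP position; "eef_rot": TCP orientation; "force": force on the tool from outside, world axes, zero at the start; "ft_torque": the same for the moment, N m; "width": finger opening in mm.
Only numpy, scipy, OpenCV 4.12 (cv2) and the standard library are available. Lean on these libraries where they do the work, as an engineer would, in place of code of your own. Each camera call takes 0.05 s, during which the arm holds its last target.

TASK

One of the two open tins holds the match box, the other the eraser: shut the matches away by lifting the two clipped-together lids by the wooden knob as one piece, lowering them onto the match tin and pressing down until the inner lid has gone fully home. Then draw the outer lid straight up off its clip, leaving the inner lid seated in the tin so that I can use its brass dish for paper clips, and finish still holding the outer lid by its knob, upright and still, about 10 cm above where it sat. Leave the tins where they stand and do not disturb the other things on the desk.

Things in the scene. Friction and masses are not known exactly. Their poses are not given: they have to be found in the camera images.
- tin_a: One of two blue round desk tins, open at the top, 62 mm high, 81 mm across, aluminium collar 86 mm across round the mouth; 0.6 kg, loose on the desk. Bore 76 mm (75 mm in the collar); inner floor 4 mm above the underside. The two tins look the same: only what lies inside tells them apart. Origin: centre of the underside, z up.
- tin_b: The other blue round desk tin, open at the top, 62 mm high, 81 mm across, aluminium collar 86 mm across round the mouth; 0.6 kg, loose on the desk. Bore 76 mm (75 mm in the collar); inner floor 4 mm above the underside. The two tins look the same: only what lies inside tells them apart. Origin: centre of the underside, z up.
- tin_a_mouth (a point): Centre of tin_a's rim plane, 62 mm above its underside. Three white spring balls in the collar, 5 mm below the rim, catch the inner lid's plug: it needs about 5 N of push over the last 12 mm, then meets the rim hard; 15 to 20 N seats it surely even 2 mm off centre, and then it holds against some 9 N of pull.
- tin_b_mouth (a point): Centre of tin_b's rim plane, 62 mm above its underside. Three white spring balls in the collar, 5 mm below the rim, catch the inner lid's plug: it needs about 5 N of push over the last 12 mm, then meets the rim hard; 15 to 20 N seats it surely even 2 mm off centre, and then it holds against some 9 N of pull.
- match_box: Small red box of matches, 36 x 53 x 15 mm, lying flat on the floor of one of the tins. Origin: centre of its underside.
- eraser: Blue and white eraser, 22 x 52 x 12 mm, lying flat in the tin that has no matches. Origin: centre of its underside.
- inner_lid: Inner dish lid, 60 g, under the outer lid: black plug 19 mm deep (56 mm wide at the foot, 69.6 mm at its bead), brass flange 88 mm across, 3 mm thick, with a shallow dish and a snap stud on it. At first its plug stands on the desk. Home, the flange lies on the tin's rim, the origin 43 mm above the tin's underside; if not, it comes out with the outer lid. Origin: centre of the plug's foot, z up.
- outer_lid: Outer lid, 90 g: blue cap 80 mm across, 21 mm high, with a wooden knob. A spring clip inside holds the inner lid's stud and carries that lid; a straight pull of about 2 N beyond its weight frees it within 5 mm of rise. Clipped, its skirt stands on the brass flange, its origin 22 mm above the inner lid's. Round: any yaw will do. Origin: centre of the skirt's lower edge, z up.
- outer_knob (a point): In the middle of the wooden knob, 40 mm above the outer lid's origin. The knob is 26 mm across, straight-sided from 30 to 46 mm above that origin, its top at 51 mm; the cap's crown is at 21 mm, so fingertips must stay above that. A firm grip (30 N or more) keeps it from slipping.
- candle_jar: Bystander: squat glass candle jar, 101 mm across, 78 mm high, towards the back of the desk. Origin: centre of its underside.
- stapler: Bystander: stapler, 36 x 150 x 60 mm, dark blue top, towards the back. Origin: centre of its underside.
- tape_roll: Bystander: roll of paper tape lying flat, 93 mm across, 19 mm high, towards the back left. Origin: centre of its underside.
Not all that is in view belongs to the job. What is shaped like the outer_lid but red or turquoise is not meant.

How it is judged (in metres and radians):
On the way, in this order (a step that is already met when the one before it is completed fails the run):
1. both lids are lifted off the desk together, still clipped (height (world z) of inner_lid above 0.03 m and z of outer_lid in the frame of inner_lid between 0.02 and 0.0245 m and angle between the z axis of outer_lid and the z axis of inner_lid, either way round below 0.08 rad), for 0.2 s.
2. the pair is on the tin that holds the match box, with the inner lid fully home and the outer lid still on it (((horizontal distance between match_box and tin_a below 0.03 m and horizontal distance between inner_lid and tin_a below 0.0035 m and z of inner_lid in the frame of tin_a between 0.04 and 0.045 m and angle between the z axis of inner_lid and the z axis of tin_a, either way round below 0.05 rad) or (horizontal distance between match_box and tin_b below 0.03 m and horizontal distance between inner_lid and tin_b below 0.0035 m and z of inner_lid in the frame of tin_b between 0.04 and 0.045 m and angle between the z axis of inner_lid and the z axis of tin_b, either way round below 0.05 rad)) and z of outer_lid in the frame of inner_lid between 0.02 and 0.0245 m and angle between the z axis of outer_lid and the z axis of inner_lid, either way round below 0.08 rad), for 0.2 s.
3. the outer lid alone comes off, and the inner lid stays fully home (((horizontal distance between match_box and tin_a below 0.03 m and horizontal distance between inner_lid and tin_a below 0.0035 m and z of inner_lid in the frame of tin_a between 0.04 and 0.045 m and angle between the z axis of inner_lid and the z axis of tin_a, either way round below 0.05 rad) or (horizontal distance between match_box and tin_b below 0.03 m and horizontal distance between inner_lid and tin_b below 0.0035 m and z of inner_lid in the frame of tin_b between 0.04 and 0.045 m and angle between the z axis of inner_lid and the z axis of tin_b, either way round below 0.05 rad)) and z of outer_lid in the frame of inner_lid above 0.032 m), for 0.2 s.
At the end, for the whole second after the job is handed in: Inner lid home in the tin with the match box (2 mm in height, 3.5 mm off centre, 0.05 rad); outer lid held in the fingers with its edge at least 130 mm above the desk, within 0.35 rad of upright, under 0.03 m/s, touching no tin nor the inner lid (((horizontal distance between match_box and tin_a below 0.03 m and horizontal distance between inner_lid and tin_a below 0.0035 m and z of inner_lid in the frame of tin_a between 0.04 and 0.045 m and angle between the z axis of inner_lid and the z axis of tin_a, either way round below 0.05 rad) or (horizontal distance between match_box and tin_b below 0.03 m and horizontal distance between inner_lid and tin_b below 0.0035 m and z of inner_lid in the frame of tin_b between 0.04 and 0.045 m and angle between the z axis of inner_lid and the z axis of tin_b, either way round below 0.05 rad)) and height (world z) of outer_lid above 0.13 m and angle between outer_lid's own z axis and vertical below 0.35 rad and contact force between the fingers and outer_lid above 1 N and linear speed of outer_lid below 0.03 m/s and contact force between outer_lid and inner_lid below 0.1 N and contact force between outer_lid and tin_a below 0.1 N and contact force between outer_lid and tin_b below 0.1 N); the arm keeps its last pose, push and grip.
It fails at once if a tin is shifted by more than 25 mm or tipped by more than 0.3 rad (distance of any of tin_a, tin_b from where it was at the start of the episode above 0.025 m or angle between any of tin_a, tin_b's own z axis and vertical above 0.3 rad).
It fails at once if the candle jar, stapler or roll of tape is shifted by more than 25 mm (distance of any of candle_jar, stapler, tape_roll from where it was at the start of the episode above 0.025 m).
It also fails if it takes over 48 s, if anything falls off the work surface, if the arm or the gripper's body presses on something with over 40 N, if the wrist force passes 120 N, or if a joint passes its speed limit or range.

## Working session

There is one attempt and no reset: what is moved stays moved. The work goes in short steps, Python scripts to look and compute and a tool call to move; the robot and the scene stay as the last step left them, time stands still between calls to the robot, and variables do not carry over. Pictures are saved under pics/ and viewed, and the job is handed in when it is done.

Besides the shell and the picture viewer there is one more tool, called after "Emit:" as name(argument=value, ...) on one line, values as JSON. servo_tool: Moves the arm, as the interface text tells. Its arguments: {"type":"object","properties":{"rows":{"type":"array"},"newtons":{"type":"number"}},"required":["rows"]}

```bash
mkdir -p pics; cat > h.py <<'E'
from rig import *
import numpy as np, cv2
from scipy.spatial.transform import Rotation as R
def rot(q): return R.from_quat([q[1],q[2],q[3],q[0]]).as_matrix()
E
python3 - <<'E'
from h import *
s=get_state(); print(s)
for n in ["scene","top","wrist"]:
    d=snapshot(n); print(n,{k:v for k,v in d.items() if k not in("pixels","range_z")})
    cv2.imwrite(f"pics/{n}0.png",d["pixels"][:,:,::-1]); np.savez(f"{n}0.npz",**d)
E
```

```text
{'time': 0.0, 'q': array([-1.35179396,  0.62939218,  0.03845717,  1.51835074, -0.02697033,
        0.99627869, -0.01999115]), 'qvel': array([ 8.03869261e-04,  8.91122207e-04, -1.23647808e-03, -4.92068422e-04,
       -4.97618986e-05, -9.19627618e-04, -1.05623944e-03]), 'effort': array([-1.84781607e-04, -5.63406944e+01,  1.22622807e+00, -1.93447387e+01,
        1.09674680e-02,  1.05470579e-02, -3.89561706e-06]), 'position': array([182.44563482, 623.23076827, 230.36504156]), 'eef_rot': array([-1.05320237e-04,  1.41913863e-01,  9.89878550e-01, -9.49476843e-04]), 'force': array([-0.55343566, -0.06420215, -0.24397861]), 'ft_torque': array([ 0.01260468, -0.00954178,  0.05863611]), 'width': 85.3792026599927}
scene {'fx': 612.4157895776492, 'fy': 612.4157895776492, 'cx': 315.7230969593437, 'cy': 243.4958422168666, 'origin': array([  57.28491811, 1058.98831216, 1203.6359824 ]), 'attitude': array([-0.16851121, -0.06233908,  0.39031063,  0.90298141])}
top {'fx': 456.64451551022177, 'fy': 456.64451551022177, 'cx': 320.6466141853526, 'cy': 237.84248685743057, 'origin': array([ 254.88276235,  -25.89502094, 1112.99876527]), 'attitude': array([ 0.71042813,  0.05444764, -0.07058119, -0.69810144])}
wrist {'fx': 347.2453193120007, 'fy': 347.2453193120007, 'cx': 320.7436541578568, 'cy': 236.85654273650675, 'T_tool_cam': array([[-5.35648846e-04,  9.51724305e-01,  3.06953677e-01,
         7.87829358e+01],
       [ 9.99999780e-01,  6.29698185e-04, -2.07361386e-04,
        -1.10058309e+00],
       [-3.90639044e-04,  3.06953499e-01, -9.51724433e-01,
        -1.41469234e+02],
       [ 0.00000000e+00,  0.00000000e+00,  0.00000000e+00,
         1.00000000e+00]])}
```

View pics/scene0.png

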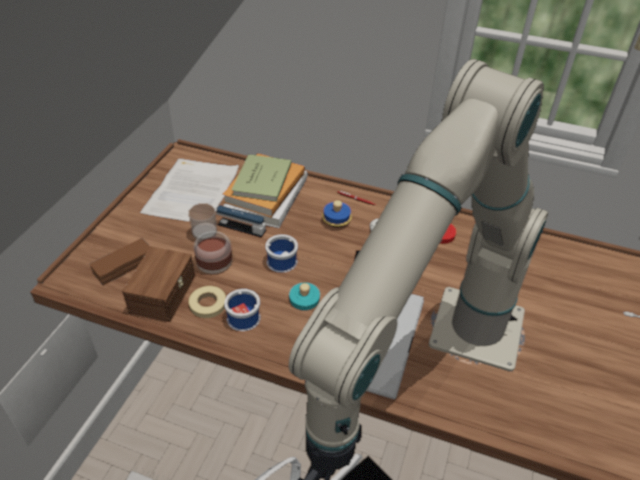

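View pics/top0.png

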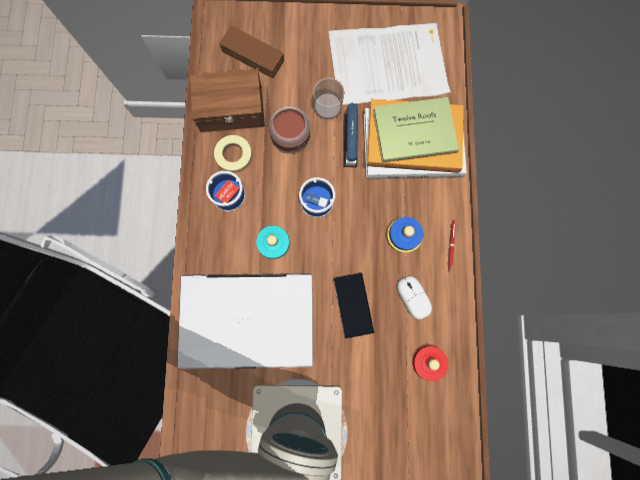

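View pics/wrist0.png

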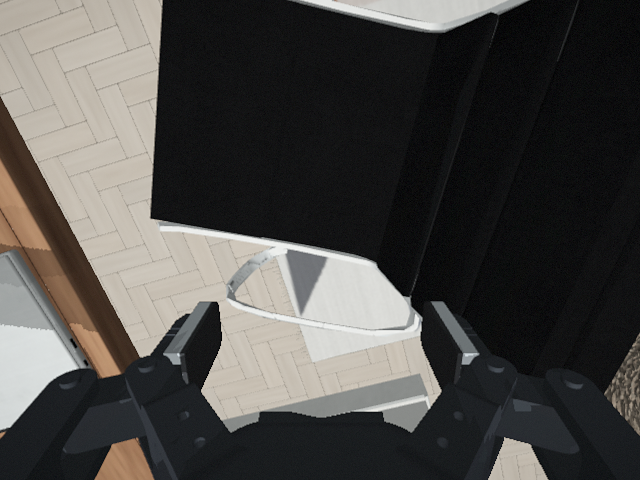

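The top view shows these candidates:
- **Lids:** blue cap with brass rim at (406,234), turquoise decoy at (273,242), red decoy at (431,363). I choose the blue one, which has the brass flange.
- **Tins:** left tin at (225,190) has a red box in it, so it holds the matches. The right tin at (317,197) holds the blue and white eraser.

Next I'll check both choices in crops and measure positions.

```bash
cat >> h.py <<'E'
def load(n): return dict(np.load(n,allow_pickle=True))
def ray(d,u,v,s=None):
    c=np.array([(u-d["cx"])/d["fx"],-(v-d["cy"])/d["fy"],-1.0])
    if "origin" in d: return np.array(d["origin"]),rot(d["attitude"])@c
    T=d["T_tool_cam"]; Rt=rot(s["eef_rot"]); return Rt@T[:3,3]+s["position"],Rt@T[:3,:3]@c
def onplane(d,u,v,z,s=None):
    o,r=ray(d,u,v,s); return o+r*(z-o[2])/r[2]
E
python3 - <<'E'
from h import *
d=load("top0.npz"); im=d["pixels"]; hsv=cv2.cvtColor(im,cv2.COLOR_RGB2HSV)
def crop(c,f): 
    u,v=c; cv2.imwrite(f,cv2.resize(im[v-35:v+35,u-35:u+35,::-1],(350,350),interpolation=cv2.INTER_CUBIC))
a=[cv2.resize(im[v-35:v+35,u-35:u+35,::-1],(260,260),interpolation=cv2.INTER_CUBIC) for u,v in[(406,234),(225,190),(317,197)]]
cv2.imwrite("pics/crop0.png",np.hstack(a))
print([onplane(d,u,v,0) for u,v in[(0,0)]])
for name,(u,v),z in [("lidcap",(406,234),43),("match",(225,190),62),("eras",(317,197),62),("turq",(273,242),21),("red",(431,363),21)]:
    print(name,onplane(d,u,v,z).round(1), d["range_z"][v,u], (ray(d,u,v)[0]+ray(d,u,v)[1]*d["range_z"][v,u]).round(1))
# height map
us,vs=np.meshgrid(np.arange(640),np.arange(480))
c=np.stack([(us-d["cx"])/d["fx"],-(vs-d["cy"])/d["fy"],-np.ones(us.shape)],-1)*d["range_z"][...,None]
P=c@rot(d["attitude"]).T+d["origin"]
np.save("P.npy",P)
def blob(name,m,uv,r=30):
    mm=np.zeros(m.shape,np.uint8); cv2.circle(mm,uv,r,1,-1); m=m&(mm>0)
    Q=P[m]; 
    if len(Q)<5: print(name,len(Q)); return
    cs,_=cv2.findContours(m.astype(np.uint8),cv2.RETR_EXTERNAL,cv2.CHAIN_APPROX_NONE)
    pts=np.vstack([c for c in cs])[:,0]
    X=[];
    print(name,len(Q),"z",np.median(Q[:,2]).round(1),"meanxy",Q[:,:2].mean(0).round(1),"bbox",Q.min(0).round(1),Q.max(0).round(1))
h,s_,v_=hsv[...,0],hsv[...,1],hsv[...,2]
Z=P[...,2]
blob("cap",(Z>36)&(Z<52)&(h>100)&(h<130)&(s_>120),(406,234))
blob("knob",(Z>60)&(Z<85),(406,234))
blob("lid>14",(Z>12),(406,234))
blob("tinrimM",(Z>56)&(Z<68),(225,190))
blob("tinrimE",(Z>56)&(Z<68),(317,197))
blob("red in M",(h<8)&(s_>150),(225,190),22)
E
```

```text
[array([1084.75377898,  819.44787245,    0.        ])]
lidcap [ 460.  -253.3   43. ] 1066.7052 [ 454.8 -247.6   69.7]
match [553.9 180.   62. ] 1130.3176 [567.1 189.1  15.7]
eras [541.6 -38.3  62. ] 1132.2268 [554.  -38.9  16.4]
turq [438.   65.8  21. ] 1073.8195 [432.9  63.2  51.8]
red [ 159.4 -311.1   21. ] 1033.9497 [ 162.1 -303.1   51.7]
cap 711 z 43.7 meanxy [ 461.6 -252.7] bbox [ 424.4 -293.6   36.2] [ 502.3 -214.3   51.1]
knob 97 z 71.6 meanxy [ 462.8 -253. ] bbox [ 451.5 -267.5   61.5] [ 475.9 -241.6   76.3]
lid>14 1014 z 43.6 meanxy [ 457.4 -247.1] bbox [ 254.9 -297.1   15.8] [ 506.3  -25.9 1113. ]
tinrimM 294 z 61.5 meanxy [560.1 184.7] bbox [517.6 141.8  56.1] [602.2 226.5  67.6]
tinrimE 285 z 62.2 meanxy [548.8 -36.5] bbox [505.8 -78.9  56.1] [591.1   4.8  67.5]
red in M 185 z 19.2 meanxy [559.  181.1] bbox [254.9 -25.9   7.5] [ 591.7  209.4 1113. ]
```

View pics/crop0.png

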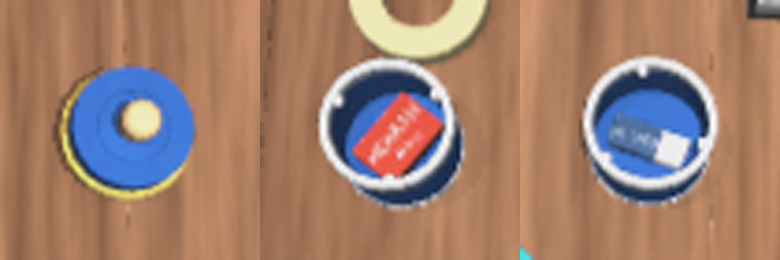

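The crop shows the blue cap with its yellow brass flange and wooden knob, and the red match box in the left tin. Both choices hold up.

```bash
python3 - <<'E'
import rig
print([n for n in dir(rig) if n[0]!='_'])
print(getattr(rig,'hold_point_z',None))
from h import *
s=get_state(); M=rot(s["eef_rot"]); print(M.round(3)); 
E
```

```text
['IKError', 'get_state', 'hold_point_z', 'sign_off', 'snapshot']
18.700000000000003
[[-0.96   0.281 -0.   ]
 [ 0.281  0.96  -0.001]
 [ 0.    -0.001 -1.   ]]
```

Emit:
servo_tool(rows=[[[-2.5,-3,0,0,0],[-2.5,-3,0,0,0],[-2.5,-3,0,0,0],[-2.5,-3,0,0,0],[-2.5,-3,0,0,0]]])

```text
time: 0.57
position: [260.7, 442.8, 231.1]
eef_rot: [-0.0, 0.142, 0.99, -0.0]
force: [0.8, 0.7, -0.2]
width: 85.3
```

Emit:
servo_tool(rows=[[[-3.6,-1.6,0,0,0],[-3.6,-1.6,0,0,0],[-3.6,-1.6,0,0,0],[-3.6,-1.6,0,0,0],[-3.6,-1.6,0,0,0]]])

```text
time: 0.98
position: [411.7, 315.9, 231.3]
eef_rot: [-0.0, 0.142, 0.99, -0.0]
force: [0.5, 1.3, -0.2]
width: 85.3
```

```bash
python3 - <<'E'
from h import *
s=get_state(); print(s["q"].round(3),s["position"])
E
```

```text
[-0.749  0.442  0.058  1.881 -0.034  0.82   0.613] [411.73717784 315.90298356 231.30386089]
```

Emit:
servo_tool(rows=[[[-3.6,-1.6,0,0,0],[-3.6,-1.6,0,0,0],[-3.6,-1.6,0,0,0],[-3.6,-1.6,0,0,0],[-3.6,-1.6,0,0,0]]])

```text
time: 1.4
position: [562.0, 188.5, 231.1]
eef_rot: [-0.0, 0.142, 0.99, -0.0]
force: [-0.3, 0.2, -0.7]
width: 85.4
```

Emit:
servo_tool(rows=[[[0,0,0,0,0],[0,0,0,0,0]]])

```text
time: 1.57
position: [562.5, 187.0, 230.8]
eef_rot: [0.0, 0.145, 0.989, -0.001]
force: [-0.4, 1.2, -0.4]
width: 85.1
```

```bash
cat >> h.py <<'E'
def wsnap(tag):
    s=get_state(); d=snapshot("wrist"); cv2.imwrite(f"pics/{tag}.png",d["pixels"][:,:,::-1]); np.savez(f"{tag}.npz",**d,position=s["position"],eef_rot=s["eef_rot"])
    print(s["time"],s["q"].round(3),s["position"].round(1)); return s,d
def wload(tag):
    d=load(tag+".npz"); return dict(position=d["position"],eef_rot=d["eef_rot"]),d
def cloud(d,s):
    us,vs=np.meshgrid(np.arange(640),np.arange(480))
    c=np.stack([(us-d["cx"])/d["fx"],-(vs-d["cy"])/d["fy"],-np.ones(us.shape)],-1)*d["range_z"][...,None]
    o,_=ray(d,0,0,s)
    A=rot(s["eef_rot"])@d["T_tool_cam"][:3,:3] if "T_tool_cam" in d else rot(d["attitude"])
    return c@A.T+o
E
python3 - <<'E'
from h import *
wsnap("w1")
E
```

```text
1.5667 [-0.415  0.546  0.072  1.685 -0.046  0.912  0.955] [562.5 187.  230.8]
```

View pics/w1.png

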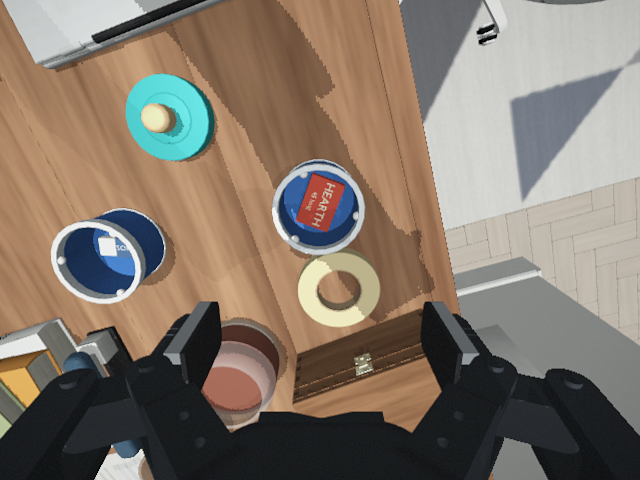

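The wrist view shows the match tin with its rim at (319,207), the eraser tin at (108,257), and the turquoise decoy at (170,117). I'll fit the tin rim.

```bash
cat >> h.py <<'E'
def circfit(xy):
    A=np.c_[2*xy,np.ones(len(xy))]; x=np.linalg.lstsq(A,(xy**2).sum(1),rcond=None)[0]
    r=np.sqrt(x[2]+x[0]**2+x[1]**2); return x[:2],r
def robust(xy):
    for _ in range(6):
        c,r=circfit(xy); e=abs(np.hypot(*(xy-c).T)-r); xy=xy[e<max(2.0*np.median(e),0.6)]
    return c,r,len(xy)
def rim(d,s,uv,rad,z,lo,hi):
    P=cloud(d,s); m=((P[...,2]>lo)&(P[...,2]<hi)).astype(np.uint8); k=np.zeros_like(m); cv2.circle(k,uv,rad,1,-1); m&=k
    cs,_=cv2.findContours(m,cv2.RETR_EXTERNAL,cv2.CHAIN_APPROX_NONE); c=max(cs,key=len)[:,0]
    xy=np.array([onplane(d,u,v,z,s)[:2] for u,v in c]); return robust(xy), np.median(P[m>0][:,2])
E
python3 - <<'E'
from h import *
s,d=wload("w1"); 
print(rim(d,s,(319,207),60,62,54,70))
im=d["pixels"]; hsv=cv2.cvtColor(im,cv2.COLOR_RGB2HSV)
# colour rim: light & unsaturated
m=((hsv[...,1]<60)&(hsv[...,2]>110)).astype(np.uint8); k=np.zeros_like(m); cv2.circle(k,(319,207),52,1,-1); m&=k
cs,_=cv2.findContours(m,cv2.RETR_EXTERNAL,cv2.CHAIN_APPROX_NONE); c=max(cs,key=len)[:,0]
print(len(c),robust(np.array([onplane(d,u,v,62,s)[:2] for u,v in cv2.convexHull(c.reshape(-1,1,2))[:,0]])))
d=load("top0.npz")
print("top",rim(d,None,(225,190),24,62,54,70))
sc=load("scene0.npz")
E
```

```text
((array([557.27038981, 184.42330172]), np.float64(42.142739689007335), 247), np.float64(60.45909162578505))
263 (array([558.1714742 , 184.49083675]), np.float64(42.86272961358816), 30)
top ((array([559.31783331, 183.4001888 ]), np.float64(42.17775593901549), 62), np.float64(61.34558790944834))
```

Emit:
servo_tool(rows=[[[-0.26,-3.7,0,0,0],[-0.26,-3.7,0,0,0],[-0.26,-3.7,0,0,0],[-0.26,-3.7,0,0,0],[-0.26,-3.7,0,0,0]]])

```text
time: 2.03
position: [519.9, 9.7, 231.3]
eef_rot: [-0.0, 0.14, 0.99, 0.0]
force: [0.5, -0.6, 0.2]
width: 85.6
```

Emit:
servo_tool(rows=[[[-0.26,-3.7,0,0,0],[-0.26,-3.7,0,0,0],[-0.26,-3.7,0,0,0],[-0.26,-3.7,0,0,0],[-0.26,-3.7,0,0,0]]])

```text
time: 2.45
position: [481.3, -171.5, 231.4]
eef_rot: [-0.0, 0.14, 0.99, 0.001]
force: [0.1, -0.4, -0.0]
width: 85.3
```

Emit:
servo_tool(rows=[[[-0.26,-3.7,0,0,0],[-0.26,-3.7,0,0,0],[0,0,0,0,0],[0,0,0,0,0],[0,0,0,0,0]]])

```text
time: 2.87
position: [466.4, -242.6, 231.2]
eef_rot: [-0.0, 0.141, 0.99, 0.001]
force: [0.2, 0.5, -0.3]
width: 85.7
```

```bash
python3 - <<'E'
from h import *
wsnap("w2")
E
```

```text
2.8667 [ 0.359  0.453  0.098  1.864 -0.06   0.828  1.776] [ 466.4 -242.6  231.2]
```

View pics/w2.png

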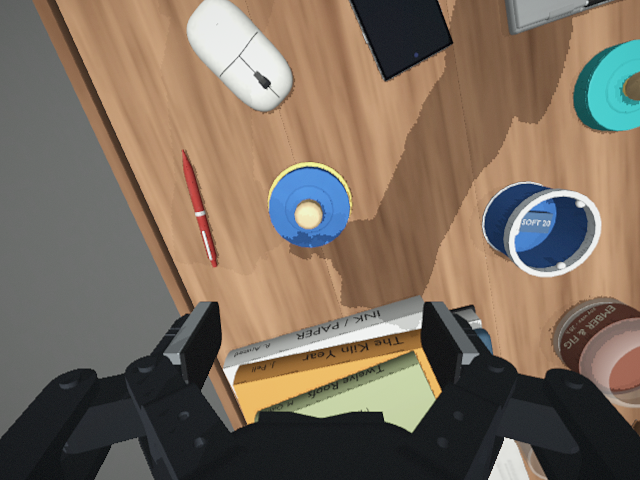

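The blue lid is at (310,205) with its knob at (309,214). The pen at (200,208) is clear of it.

```bash
python3 - <<'E'
from h import *
s,d=wload("w2"); im=d["pixels"]; hsv=cv2.cvtColor(im,cv2.COLOR_RGB2HSV); P=cloud(d,s)
k=np.zeros((480,640),np.uint8); cv2.circle(k,(310,205),50,1,-1)
h,S,V=[hsv[...,i] for i in range(3)]
def fit(m,z,name):
    m=(m&(k>0)).astype(np.uint8); cs,_=cv2.findContours(m,cv2.RETR_EXTERNAL,cv2.CHAIN_APPROX_NONE); c=max(cs,key=len)
    xy=np.array([onplane(d,u,v,z,s)[:2] for u,v in c[:,0]]); print(name,robust(xy),"medz",np.median(P[m>0][:,2]).round(1))
fit(P[...,2]>39,43,"crown"); fit(P[...,2]>60,70,"knob"); fit((P[...,2]>12),22,"all")
m=P[...,2]>60; m&=k>0
Q=P[m]; print(Q[:,2].max(), Q[Q[:,2]>67][:,:2].mean(0), Q[Q[:,2]>71][:,:2].mean(0))
E
```

```text
crown (array([ 461.41995851, -254.06568435]), np.float64(38.9547575427583), 225) medz 41.9
knob (array([ 460.71071932, -253.8650949 ]), np.float64(12.481769256311033), 66) medz 70.2
all (array([ 463.00551538, -254.88726526]), np.float64(44.02839532579434), 131) medz 41.8
372.6912025999075 [ 457.49492645 -252.30400997] [ 448.59626451 -248.39347911]
```

Emit:
servo_tool(rows=[[[0.03,-0.25,2,0,0.3],[0.03,-0.25,2,0,0.3],[0.03,-0.25,2,0,0.3],[0.03,-0.25,2,0,0.3],[0.03,-0.25,2,0,0.3]]])

```text
time: 3.33
position: [462.2, -253.7, 130.6]
eef_rot: [0.0, 0.14, 0.99, 0.001]
force: [-0.2, 0.9, 0.1]
width: 60.0
```

Emit:
servo_tool(rows=[[[0,0,0,0,0.3],[0,0,0,0,0.3],[0,0,0,0,0.3]]])

```text
time: 3.58
position: [462.3, -255.3, 132.2]
eef_rot: [0.001, 0.141, 0.99, 0.0]
force: [0.1, -0.1, 0.5]
width: 59.9
```

```bash
python3 - <<'E'
from h import *
s,d=wsnap("w3"); print(s["eef_rot"].round(4),s["width"])
im=d["pixels"]; P=cloud(d,s)
E
```

```text
3.5833 [ 0.4    0.597  0.077  1.955 -0.079  0.591  1.818] [ 462.3 -255.3  132.2]
[6.000e-04 1.408e-01 9.900e-01 1.000e-04] 59.91289763827726
```

View pics/w3.png

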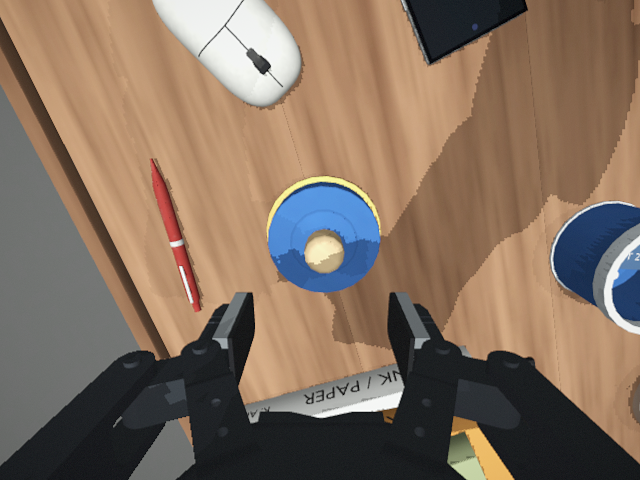

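The knob is at (324,254), close to the finger midline at about column 321.

```bash
python3 - <<'E'
from h import *
s,d=wload("w3"); im=d["pixels"]; hsv=cv2.cvtColor(im,cv2.COLOR_RGB2HSV); P=cloud(d,s)
k=np.zeros((480,640),np.uint8); cv2.circle(k,(324,238),64,1,-1); k[292:]=0
def fit(m,z,name):
    m=(m&(k>0)).astype(np.uint8); cs,_=cv2.findContours(m,cv2.RETR_EXTERNAL,cv2.CHAIN_APPROX_NONE); c=max(cs,key=len)
    xy=np.array([onplane(d,u,v,z,s)[:2] for u,v in c[:,0]]); f=robust(xy); print(name,f,"medz",np.median(P[m>0][:,2]).round(1))
    print("   rel tool",(rot(s["eef_rot"]).T@(np.r_[f[0],0]-s["position"]*[1,1,0]))[:2].round(2))
fit((P[...,2]>39)&(P[...,2]<85),43,"crown"); fit((P[...,2]>60)&(P[...,2]<85),70,"knob"); fit((P[...,2]>12)&(P[...,2]<85),22,"all")
E
```

```text
crown (array([ 461.36803811, -254.15631233]), np.float64(38.97991372328167), 310) medz 42.0
   rel tool [1.24 0.8 ]
knob (array([ 460.03890505, -253.84690813]), np.float64(12.727431853733453), 103) medz 70.2
   rel tool [2.6  0.73]
all (array([ 464.75031905, -255.2192914 ]), np.float64(45.58414753382924), 181) medz 41.8
   rel tool [-2.31  0.72]
```

Emit:
servo_tool(rows=[[[0.06,0.03,2,0,0.3],[0.06,0.04,2,0,0.3],[0,0,2,0,0.3],[0,0,1.5,0,0.3],[0,0,1,0,0.3]]])

```text
time: 4.05
position: [460.8, -255.0, 46.2]
eef_rot: [0.0, 0.142, 0.99, 0.0]
force: [0.4, 1.0, 0.1]
width: 59.8
```

Emit:
servo_tool(rows=[[[0,0,0,0,0.3],[0,0,0,0,0.3],[0,0,0,0,0.3]]])

```text
time: 4.3
position: [461.1, -255.7, 47.4]
eef_rot: [0.001, 0.142, 0.99, -0.0]
force: [0.3, -0.6, -0.8]
width: 59.9
```

```bash
python3 - <<'E'
from h import *
s,d=wsnap("w4"); print(s["eef_rot"].round(4),s["width"],s["force"])
E
```

```text
4.3 [ 0.418  0.741  0.054  2.002 -0.093  0.398  1.829] [ 461.1 -255.7   47.4]
[ 1.000e-03  1.419e-01  9.899e-01 -3.000e-04] 59.861562119301205 [ 0.30328332 -0.62127613 -0.7804586 ]
```

View pics/w4.png

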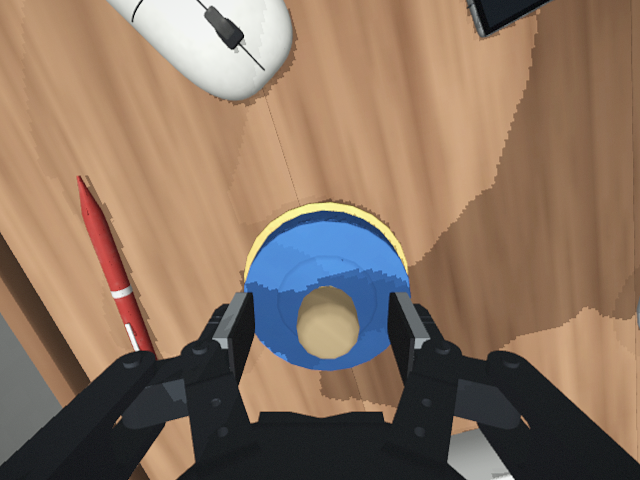

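The knob at (328,325) sits about 6 px (2 mm) to the +y side of the finger midline. I'll shift for that and close.

Emit:
servo_tool(rows=[[[0,0.15,0,0,0.4],[0,0,0,0,0.7],[0,0,0,0,0.9],[0,0,0,0,1],[0,0,0,0,1]]], newtons=50)

```text
time: 4.77
position: [461.1, -253.8, 46.8]
eef_rot: [0.0, 0.142, 0.99, 0.0]
force: [0.2, 1.5, 4.1]
width: 24.0
```

Emit:
servo_tool(rows=[[[0,0,0,0,1],[0,0,0,0,1],[0,0,0,0,1],[0,0,0,0,1]]])

```text
time: 5.1
position: [461.1, -253.8, 46.7]
eef_rot: [0.0, 0.142, 0.99, 0.0]
force: [0.0, 2.1, 5.9]
width: 23.7
```

```bash
python3 - <<'E'
from h import *
s,d=wsnap("w5"); print(s["eef_rot"].round(4),s["width"],s["force"])
E
```

```text
5.1 [ 0.415  0.742  0.053  2.004 -0.094  0.397  1.827] [ 461.1 -253.8   46.7]
[4.000e-04 1.418e-01 9.899e-01 1.000e-04] 23.70063516729193 [0.02604916 2.0982176  5.86968457]
```

View pics/w5.png

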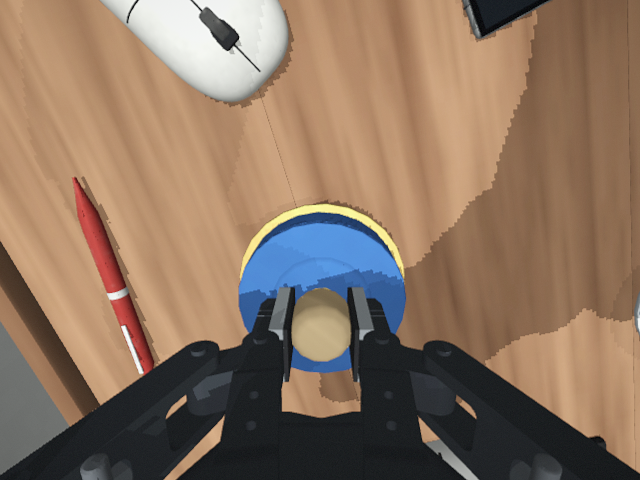

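Gripped at a width of 23.7 mm. Lifting slowly.

Emit:
servo_tool(rows=[[[0,0,-0.5,0,1],[0,0,-1,0,1],[0,0,-1,0,1],[0,0,-1.5,0,1],[0,0,-1.5,0,1]]])

```text
time: 5.57
position: [460.3, -254.0, 102.4]
eef_rot: [-0.0, 0.142, 0.99, -0.0]
force: [0.0, -1.2, -1.6]
width: 23.6
```

Emit:
servo_tool(rows=[[[0,0,-2,0,1],[0,0,-2,0,1],[0,0,-2,0,1],[0,0,-1,0,1],[0,0,0,0,1]]])

```text
time: 5.98
position: [462.0, -254.9, 174.0]
eef_rot: [0.002, 0.142, 0.99, -0.001]
force: [-0.2, -0.0, -1.0]
width: 23.7
```

Emit:
servo_tool(rows=[[[0,0,0,0,1],[0,0,0,0,1]]])

```text
time: 6.15
position: [459.9, -253.5, 170.5]
eef_rot: [-0.001, 0.142, 0.99, 0.0]
force: [-0.3, -0.4, -2.0]
width: 23.7
```

```bash
python3 - <<'E'
from h import *
s,d=wsnap("w6"); print(s["eef_rot"].round(4),s["width"],s["force"])
d=snapshot("scene"); im=d["pixels"][130:300,250:450,::-1]; cv2.imwrite("pics/s6.png",cv2.resize(im,(800,600)))
E
```

```text
6.15 [ 0.389  0.536  0.09   1.929 -0.073  0.682  1.809] [ 459.9 -253.5  170.5]
[-9.000e-04  1.419e-01  9.899e-01  3.000e-04] 23.667101157285483 [-0.29631462 -0.36262874 -1.96751568]
```

View pics/w6.png

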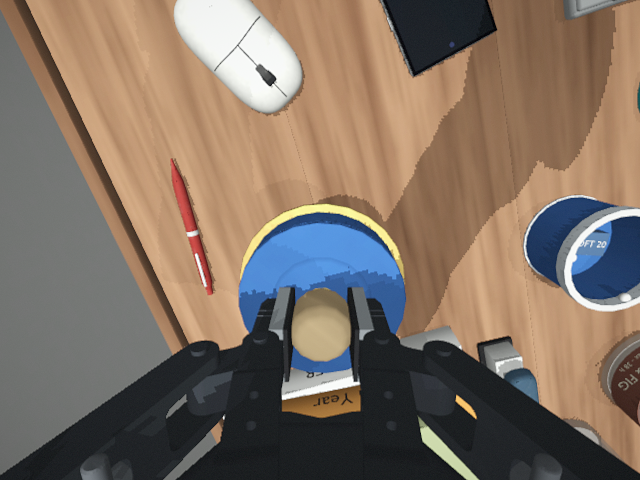

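View pics/s6.png

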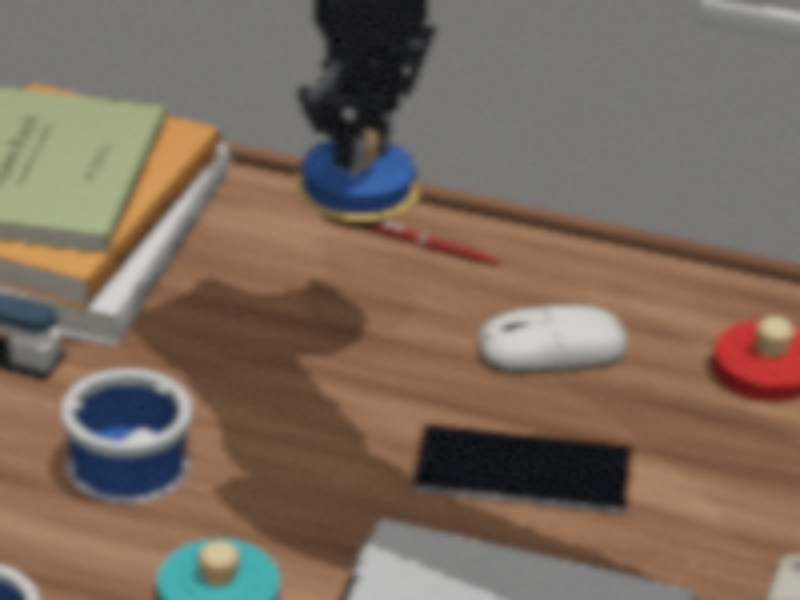

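The brass flange is up together with the blue cap, and the held view is unchanged, so nothing slipped. Next I'll move to a viewing pose beside the match tin.

Emit:
servo_tool(rows=[[[-0.3,1.8,0,0,1],[-0.5,3,0,0,1],[-0.6,3.7,0,0,1],[-0.6,3.7,0,0,1],[-0.6,3.7,0,0,1]]])

```text
time: 6.67
position: [530.1, -107.3, 170.2]
eef_rot: [-0.001, 0.142, 0.99, -0.0]
force: [0.7, 0.1, -1.9]
width: 23.7
```

Emit:
servo_tool(rows=[[[-0.6,3.7,0,0,1],[-0.6,3.7,0,0,1],[-0.6,3.7,0,0,1],[-0.6,3.7,0,0,1],[-0.6,3.7,0,0,1]]])

```text
time: 7.08
position: [610.9, 62.2, 170.0]
eef_rot: [-0.001, 0.142, 0.99, -0.0]
force: [0.8, 0.2, -1.6]
width: 23.6
```

Emit:
servo_tool(rows=[[[-0.6,3.7,0,0,1],[-0.5,3.2,0,0,1],[-0.3,2,0,0,1],[0,0,0,0,1],[0,0,0,0,1]]])

```text
time: 7.5
position: [648.7, 143.5, 169.4]
eef_rot: [-0.001, 0.14, 0.99, -0.0]
force: [-1.2, -0.9, -1.2]
width: 23.4
```

Emit:
servo_tool(rows=[[[0,0,0,0,1],[0,0,0,0,1],[0,0,0,0,1]]])

```text
time: 7.75
position: [649.2, 139.9, 171.1]
eef_rot: [-0.0, 0.143, 0.99, -0.001]
force: [-1.6, 0.0, -2.0]
width: 23.5
```

```bash
python3 - <<'E'
from h import *
s,d=wsnap("w7"); print(s["eef_rot"].round(4),s["width"],s["force"])
E
```

```text
7.75 [-0.329  0.716  0.129  1.535 -0.107  0.898  1.119] [649.2 139.9 171.1]
[-3.000e-04  1.431e-01  9.897e-01 -5.000e-04] 23.541536803254385 [-1.60517271  0.01976481 -1.96000627]
```

View pics/w7.png

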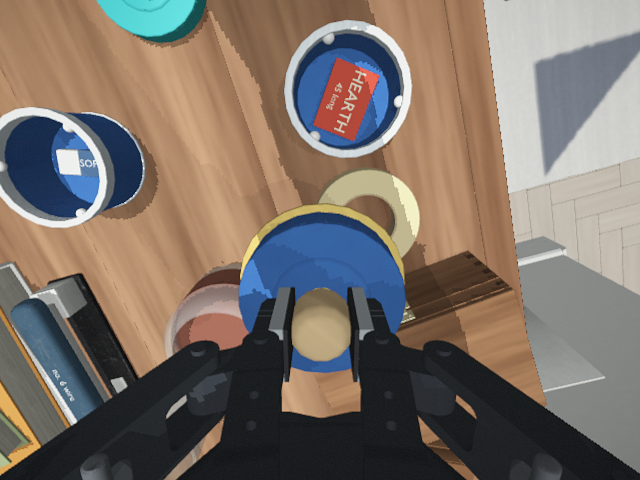

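The match tin is fully visible at (349,88), and the held lid is in view at (322,290). I'll compute the lid-to-tin offset in the tool frame.

```bash
cat > rel.py <<'E'
from h import *
from scipy.optimize import least_squares
def relfit(tag,uv,rad,zlo,zhi,zplane,r=None,hull=False,cut=None):
    s,d=wload(tag); P=cloud(d,s); k=np.zeros((480,640),np.uint8); cv2.circle(k,uv,rad,1,-1)
    if cut: k[cut:]=0
    z=P[...,2]; m=((z>zlo)&(z<zhi)&(k>0)).astype(np.uint8)
    cs,_=cv2.findContours(m,cv2.RETR_EXTERNAL,cv2.CHAIN_APPROX_NONE); c=max(cs,key=len)
    if cut: c=c[c[:,0,1]<cut-3]
    else: c=c
    xy=np.array([onplane(d,u,v,zplane,s)[:2] for u,v in c.reshape(-1,2)])
    f=robust(xy)
    if r: 
        q=least_squares(lambda p:np.hypot(*(xy-p).T)-r,f[0],loss="soft_l1",f_scale=.5); cc=q.x
    else: cc=f[0]
    t=(rot(s["eef_rot"]).T@(np.r_[cc,0]-s["position"]*[1,1,0]))[:2]
    print(tag,"world",cc.round(2),"tool",t.round(2),"r",f[1].round(2),f[2],"medz",np.median(z[m>0]).round(1)); return t
E
python3 - <<'E'
from rel import *
relfit("w7",(349,88),75,54,70,62); relfit("w7",(349,88),75,54,70,62,r=43)
for t,Z in(("w5",46.7),("w6",170.5),("w7",171.1)):
    for cz in (-10,):
        relfit(t,(322,285),88,Z-10,Z+3,Z-3.7,cut=285); relfit(t,(322,285),88,Z-10,Z+3,Z-3.7,r=39,cut=285)
        relfit(t,(322,285),100,Z-30,Z+3,Z-24.7,r=44,cut=262)
relfit("w1",(319,207),60,54,70,62,r=43)
relfit("w3",(324,238),64,39,85,43,r=39)
E
```

```text
w7 world [558.24 184.02] tool [99.74 16.51] r 42.09 373 medz 60.6
w7 world [558.46 183.96] tool [99.51 16.52] r 42.09 373 medz 60.6
w5 world [ 459.4  -254.16] tool [ 1.53 -0.86] r 38.19 203 medz 41.8
w5 world [ 460.35 -254.45] tool [ 0.55 -0.86] r 38.19 203 medz 41.8
w5 world [ 462.71 -254.97] tool [-1.87 -0.7 ] r 42.7 184 medz 41.0
w6 world [ 458.27 -253.94] tool [ 1.47 -0.84] r 38.21 203 medz 165.5
w6 world [ 459.19 -254.22] tool [ 0.51 -0.85] r 38.21 203 medz 165.5
w6 world [ 461.42 -254.7 ] tool [-1.77 -0.68] r 42.63 185 medz 164.7
w7 world [647.55 139.51] tool [ 1.48 -0.87] r 38.19 204 medz 166.1
w7 world [648.49 139.24] tool [ 0.5  -0.86] r 38.19 204 medz 166.1
w7 world [650.71 138.75] tool [-1.76 -0.7 ] r 42.64 184 medz 165.3
w1 world [557.36 184.4 ] tool [ 4.16 -3.99] r 42.14 247 medz 60.5
w3 world [ 461.37 -254.16] tool [1.24 0.8 ] r 38.98 310 medz 42.0
```

Emit:
servo_tool(rows=[[[2,0.35,0,0,1],[3,0.52,0,0,1],[3,0.52,0,0,1],[1.93,0.34,0,0,1],[0,0,0,0,1]]])

```text
time: 8.22
position: [554.2, 189.1, 171.4]
eef_rot: [-0.003, 0.14, 0.99, 0.001]
force: [-0.0, 0.7, -2.0]
width: 23.9
```

Emit:
servo_tool(rows=[[[0,0,1.5,0,1],[0,0,1.5,0,1],[0,0,1.5,0,1],[0,0,0.8,0,1],[0,0,0,0,1]]])

```text
time: 8.63
position: [558.3, 185.3, 116.8]
eef_rot: [-0.001, 0.142, 0.99, -0.001]
force: [-0.8, 0.3, -1.8]
width: 23.3
```

Emit:
servo_tool(rows=[[[0,0,0,0,1],[0,0,0,0,1]]])

```text
time: 8.8
position: [559.9, 186.3, 119.1]
eef_rot: [0.001, 0.142, 0.99, 0.0]
force: [0.1, -1.0, -1.3]
width: 23.7
```

```bash
python3 - <<'E'
from h import *
s,d=wsnap("w8"); print(s["eef_rot"].round(4),s["width"],s["force"])
d=snapshot("top"); im=d["pixels"][140:240,170:290,::-1]; cv2.imwrite("pics/t8.png",cv2.resize(im,(720,600),interpolation=cv2.INTER_CUBIC))
d=snapshot("scene"); im=d["pixels"][250:350,190:310,::-1]; cv2.imwrite("pics/s8.png",cv2.resize(im,(720,600),interpolation=cv2.INTER_CUBIC))
P=[get_state()["position"] for _ in range(1)]; print(P)
E
```

```text
8.8 [-0.443  0.687  0.118  1.795 -0.122  0.664  1.029] [559.9 186.3 119.1]
[7.000e-04 1.422e-01 9.898e-01 3.000e-04] 23.67464058732699 [ 0.11202504 -1.02053382 -1.3151911 ]
[array([559.72183631, 186.5565651 , 119.18194821])]
```

View pics/w8.png

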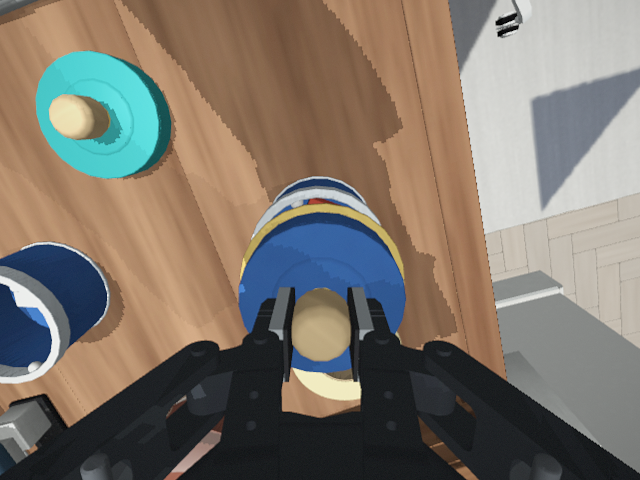

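View pics/s8.png

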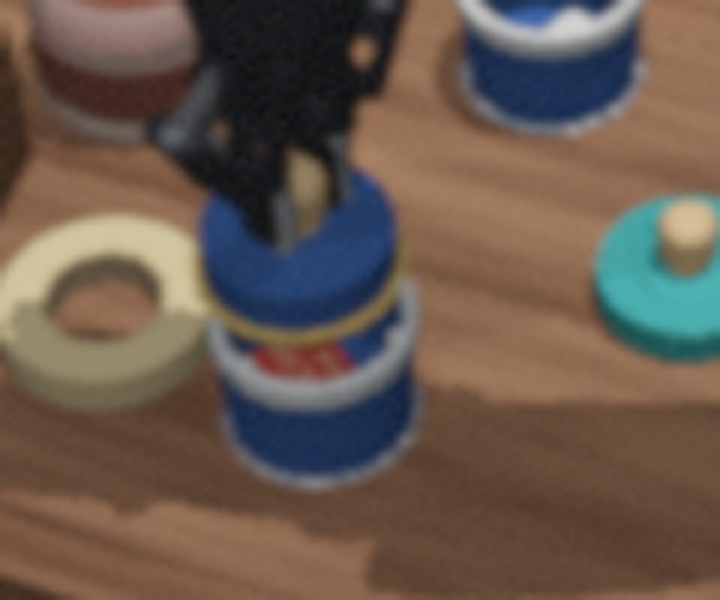

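The lid hangs above the match tin, with the tin's rim visible on both sides of the flange around (315,200). I'll use that visible arc for a last relative fit.

```bash
python3 - <<'E'
from rel import *
s,d=wload("w8"); P=cloud(d,s); z=P[...,2]; hsv=cv2.cvtColor(d["pixels"],cv2.COLOR_RGB2HSV)
m=((z>54)&(z<67)&(hsv[...,1]<90)).astype(np.uint8); k=np.zeros_like(m); k[170:260,225:420]=1; m&=k
pts=[]
for u in range(225,420):
    r=np.where(m[:,u])[0]
    if len(r)>=2: pts.append((u,r[0]-0.5))
pts=np.array(pts); print(pts[:,0].min(),pts[:,0].max(),pts[::15].tolist())
for Z in(62,):
    xy=np.array([onplane(d,u,v,Z,s)[:2] for u,v in pts])
    q=least_squares(lambda p:np.hypot(*(xy-p).T)-43,[558,184],loss="soft_l1",f_scale=.3); cc=q.x
    print("tin",cc,"tool",(rot(s["eef_rot"]).T@(np.r_[cc,0]-s["position"]*[1,1,0]))[:2].round(2), "rms",np.std(np.hypot(*(xy-cc).T)))
Zt=119.1
relfit("w8",(322,285),88,Zt-10,Zt+3,Zt-3.7,r=39,cut=285); relfit("w8",(322,285),100,Zt-30,Zt+3,Zt-24.7,r=44,cut=262)
E
```

```text
251.0 380.0 [[251.0, 236.5], [266.0, 209.5], [281.0, 196.5], [296.0, 189.5], [311.0, 186.5], [326.0, 186.5], [341.0, 190.5], [356.0, 197.5], [371.0, 210.5]]
tin [557.41149361 184.48801244] tool [ 1.94 -2.42] rms 0.36845973746963556
w8 world [559.22 185.55] tool [ 0.5  -0.89] r 38.16 207 medz 114.1
w8 world [561.38 185.07] tool [-1.71 -0.74] r 42.69 184 medz 113.3
```

Emit:
servo_tool(rows=[[[0.13,-0.14,0,0,1],[0,0,0,0,1],[0,0,0.5,0,1],[0,0,0.5,0,1],[0,0,0,0,1]]])

```text
time: 9.37
position: [556.6, 185.2, 107.1]
eef_rot: [-0.001, 0.142, 0.99, -0.0]
force: [-0.4, -0.0, -1.3]
width: 23.2
```

Emit:
servo_tool(rows=[[[0,0,0.3,0,1],[0,0,0.3,0,1],[0,0,0,0,1]]])

```text
time: 9.62
position: [557.0, 185.3, 101.5]
eef_rot: [-0.001, 0.142, 0.99, -0.0]
force: [-0.6, -0.6, -1.7]
width: 23.6
```

```bash
python3 - <<'E'
from rel import *
s,d=wsnap("w9"); P=cloud(d,s); z=P[...,2]; hsv=cv2.cvtColor(d["pixels"],cv2.COLOR_RGB2HSV)
m=((z>54)&(z<67)&(hsv[...,1]<90)).astype(np.uint8); k=np.zeros_like(m); k[170:260,225:420]=1; m&=k
pts=[]
for u in range(225,420):
    r=np.where(m[:,u])[0]
    if len(r)>=2: pts.append((u,r[0]-0.5))
pts=np.array(pts)
xy=np.array([onplane(d,u,v,62,s)[:2] for u,v in pts])
cc=least_squares(lambda p:np.hypot(*(xy-p).T)-43,[558,184],loss="soft_l1",f_scale=.3).x
print(len(pts),"tin",cc,"tool",(rot(s["eef_rot"]).T@(np.r_[cc,0]-s["position"]*[1,1,0]))[:2].round(2),s["force"])
E
```

```text
9.6167 [-0.44   0.711  0.113  1.812 -0.125  0.627  1.033] [557.  185.3 101.5]
113 tin [557.11443229 184.43368195] tool [-0.35 -0.83] [-0.60931157 -0.59472565 -1.68114857]
```

View pics/w9.png

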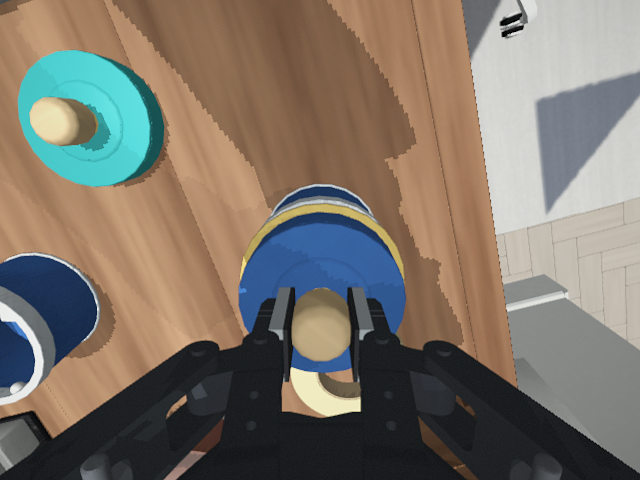

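The tin's y in the tool frame is -0.83, against -0.86 for the lid, and x is within about 0.6 mm. Now I'll press down in small steps and watch the force.

Emit:
servo_tool(rows=[[[-0.04,0,0.3,0,1],[0,0,0.3,0,1],[0,0,0,0,1]]])

```text
time: 9.92
position: [557.5, 185.2, 96.1]
eef_rot: [-0.0, 0.142, 0.99, -0.0]
force: [-0.9, 0.1, 0.9]
width: 23.5
```

Emit:
servo_tool(rows=[[[0,0,0.3,0,1],[0,0,0.2,0,1],[0,0,0,0,1]]])

```text
time: 10.17
position: [557.2, 185.2, 90.6]
eef_rot: [-0.001, 0.142, 0.99, -0.0]
force: [-0.1, 0.2, -3.6]
width: 23.6
```

Emit:
servo_tool(rows=[[[0,0,0.1,0,1],[0,0,0.1,0,1],[0,0,0,0,1]]])

```text
time: 10.42
position: [557.6, 185.2, 89.4]
eef_rot: [-0.0, 0.142, 0.99, -0.0]
force: [-1.9, -0.4, 2.4]
width: 23.8
```

Emit:
servo_tool(rows=[[[0,0,0.15,0,1],[0,0,0,0,1]]])

```text
time: 10.58
position: [557.7, 185.3, 89.0]
eef_rot: [-0.0, 0.142, 0.99, 0.0]
force: [-3.4, -1.1, 11.0]
width: 23.6
```

Emit:
servo_tool(rows=[[[0,0,0.15,0,1],[0,0,0,0,1]]])

```text
time: 10.75
position: [557.9, 185.4, 88.7]
eef_rot: [0.0, 0.142, 0.99, 0.0]
force: [-6.5, -1.5, 18.9]
width: 23.2
```

Emit:
servo_tool(rows=[[[0,0,0.04,0,1],[0,0,0,0,1],[0,0,0,0,1],[0,0,0,0,1]]])

```text
time: 11.08
position: [557.9, 185.4, 88.6]
eef_rot: [0.0, 0.142, 0.99, 0.0]
force: [-6.3, -1.0, 21.8]
width: 23.7
```

```bash
python3 - <<'E'
from rel import *
s,d=wsnap("w10")
d=snapshot("scene"); im=d["pixels"][250:350,190:310,::-1]; cv2.imwrite("pics/s10.png",cv2.resize(im,(720,600),interpolation=cv2.INTER_CUBIC))
E
```

```text
11.0833 [-0.436  0.73   0.108  1.818 -0.129  0.599  1.037] [557.9 185.4  88.6]
```

View pics/s10.png

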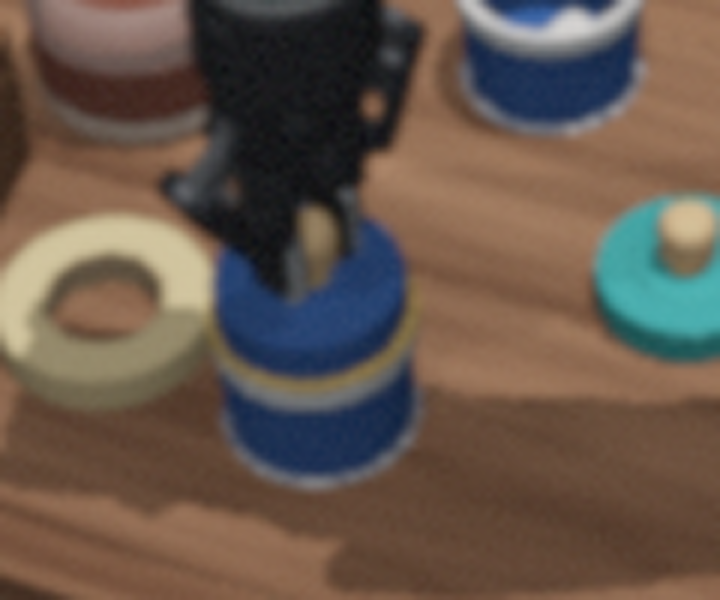

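View pics/w10.png

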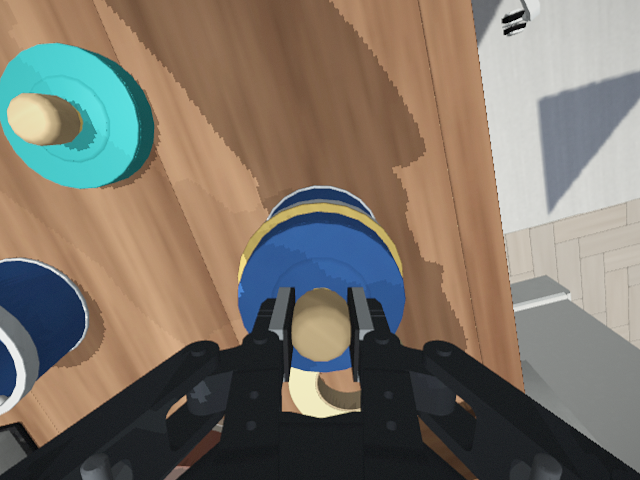

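The flange sits flush on the collar all round, and the push is stiff at 21.8 N, so the inner lid is home. I'll unload gently, then draw the outer lid straight up.

Emit:
servo_tool(rows=[[[0,0,-0.15,0,1],[0,0,-0.15,0,1],[0,0,-0.04,0,1],[0,0,0,0,1]]])

```text
time: 11.52
position: [557.7, 185.3, 89.4]
eef_rot: [-0.0, 0.142, 0.99, -0.0]
force: [-2.1, -0.3, 4.5]
width: 23.8
```

Emit:
servo_tool(rows=[[[0,0,-0.1,0,1],[0,0,-0.1,0,1],[0,0,0,0,1]]])

```text
time: 11.77
position: [557.8, 185.2, 90.8]
eef_rot: [-0.0, 0.142, 0.99, -0.0]
force: [-0.6, -0.6, -3.4]
width: 23.8
```

Emit:
servo_tool(rows=[[[0,0,-0.1,0,1],[0,0,-0.1,0,1],[0,0,-0.1,0,1],[0,0,-0.1,0,1]]])

```text
time: 12.1
position: [558.2, 185.3, 95.6]
eef_rot: [0.0, 0.142, 0.99, 0.0]
force: [-0.7, -0.9, 0.2]
width: 23.5
```

Emit:
servo_tool(rows=[[[0,0,-0.15,0,1],[0,0,-0.15,0,1],[0,0,-0.15,0,1],[0,0,-0.15,0,1],[0,0,0,0,1]]])

```text
time: 12.52
position: [558.2, 185.6, 101.8]
eef_rot: [0.0, 0.142, 0.99, 0.0]
force: [0.7, 0.1, -1.3]
width: 23.7
```

```bash
python3 - <<'E'
from rel import *
s,d=wsnap("w11"); print(s["force"],s["width"])
d=snapshot("scene"); im=d["pixels"][250:350,190:310,::-1]; cv2.imwrite("pics/s11.png",cv2.resize(im,(720,600),interpolation=cv2.INTER_CUBIC))
E
```

```text
12.5167 [-0.44   0.711  0.113  1.81  -0.125  0.626  1.034] [558.2 185.6 101.8]
[ 0.70441558  0.05294452 -1.31117571] 23.677073711307063
```

View pics/s11.png

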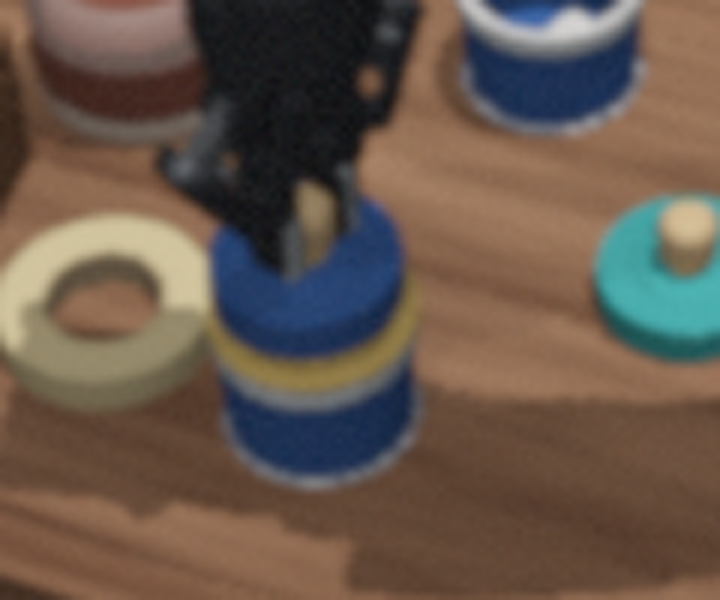

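The brass stays on the tin and the blue cap has come off alone. Raising to about 10 cm above.

Emit:
servo_tool(rows=[[[0,0,-1,0,1],[0,0,-1.5,0,1],[0,0,-2,0,1],[0,0,-2,0,1],[0,0,-1.5,0,1]]])

```text
time: 13.03
position: [558.4, 185.5, 183.5]
eef_rot: [0.001, 0.142, 0.99, 0.0]
force: [0.6, -1.5, -1.7]
width: 23.7
```

Emit:
servo_tool(rows=[[[0,0,-0.8,0,1],[0,0,-0.2,0,1],[0,0,0,0,1],[0,0,0,0,1],[0,0,0,0,1]]])

```text
time: 13.45
position: [557.0, 185.1, 190.2]
eef_rot: [-0.001, 0.142, 0.99, -0.001]
force: [0.5, -0.4, -0.3]
width: 23.5
```

Emit:
servo_tool(rows=[[[0,0,0,0,1],[0,0,0,0,1],[0,0,0,0,1],[0,0,0,0,1],[0,0,0,0,1]]])

```text
time: 13.87
position: [557.8, 185.3, 191.1]
eef_rot: [-0.0, 0.142, 0.99, -0.0]
force: [-0.1, -0.2, -2.0]
width: 23.6
```

```bash
python3 - <<'E'
from rel import *
s,d=wsnap("w12"); print(s["force"],s["width"],abs(s["qvel"]).max())
d=snapshot("scene"); np.savez("scene12.npz",**d); im=d["pixels"][230:350,180:324,::-1]; cv2.imwrite("pics/s12.png",cv2.resize(im,(720,600),interpolation=cv2.INTER_CUBIC))
# inner lid flange from scene cam depth
P=cloud(d,None); k=np.zeros((480,640),bool); k[270:340,210:280]=1
hsv=cv2.cvtColor(d["pixels"],cv2.COLOR_RGB2HSV); y=(hsv[...,0]>18)&(hsv[...,0]<32)&(hsv[...,1]>80)&k&(P[...,2]>50)&(P[...,2]<85)
print(y.sum(),np.median(P[y],0)); Q=P[y]; c,r,n=robust(Q[:,:2]); 
cf=np.linalg.lstsq(np.c_[Q[:,:2]-Q[:,:2].mean(0),np.ones(len(Q))],Q[:,2],rcond=None)[0]; print("plane",cf)
P0=cloud(load("scene0.npz"),None)
b=(hsv[...,0]>100)&(hsv[...,0]<130)&(hsv[...,1]>120)&(P[...,2]>110)&(P[...,2]<200); b[:220]=0
print("cap z",np.percentile(P[b][:,2],[2,50,98]))
E
```

```text
13.8667 [-0.457  0.589  0.138  1.743 -0.105  0.818  1.016] [557.8 185.3 191.1]
[-0.10509506 -0.19287675 -2.04645856] 23.644556613471103 0.0027493110064082216
742 [557.18535154 187.15966508  64.34577913]
plane [1.33902065e-03 9.93472414e-03 6.47555760e+01]
cap z [171.71560275 185.54740716 190.58103878]
```

View pics/s12.png

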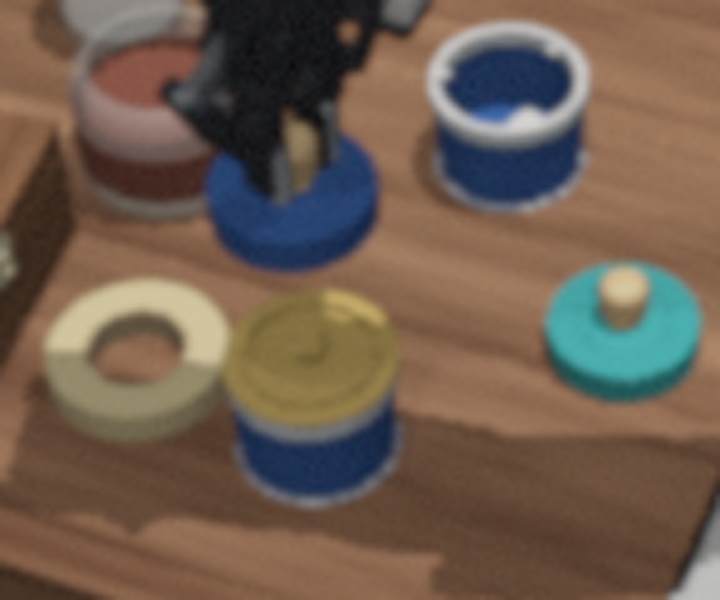

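View pics/w12.png

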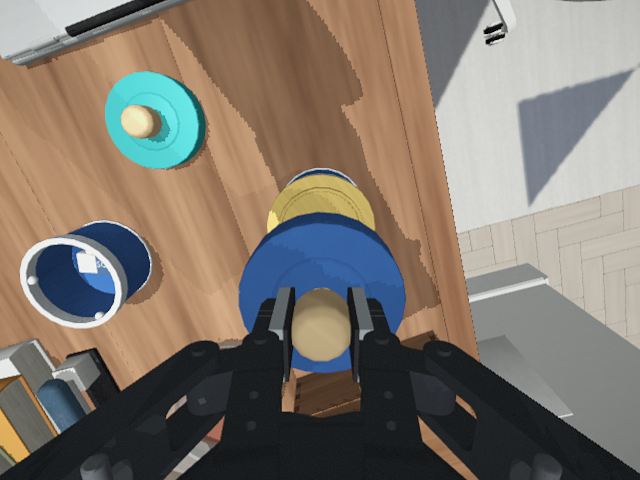

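The brass flange is level at z ≈ 64.5 mm (65 mm expected when home). The outer lid's edge is at about 166 mm, held still and upright, so I'm handing in.

```bash
python3 -c "
from rig import *
print(sign_off())"
```

```text
the job is handed in; nothing more can be done
None
```

The matches are shut away in the left tin. The inner lid is seated with its brass dish facing up, and the arm is holding the outer lid by its knob about 10 cm above it. I handed in at about 13.9 s; no verdict was reported.

I lifted both lids together by the knob, lowered them onto the match tin and pressed to about 22 N. Then I drew the outer lid straight up, and it came off its clip alone.

**Last checks:**
- **Inner lid:** the flange looked flush on the collar. By depth its top was at about 64.5 mm, against 65 mm when fully home, and tilted about 0.01 rad.
- **Outer lid:** upright and still, with its edge about 166 mm above the desk and the grip steady at 23.6 mm.
- **Bystanders:** in the last pictures the tins, tape roll and candle jar looked undisturbed, and the part of the stapler in view did too. I did not re-measure their positions.

**What disagreed:**
- **Tin position:** my estimates of the tin centre differed by 1–2 mm between views.
- **Lid fits:** fits to the held lid's crown and flange differed by about 2 mm along the tool's x axis. I aligned on the fits from the unobstructed views.
- **Sideways force:** there was about 6 N while pressing, which went away when I unloaded.
- **Off-centre distance:** I did not measure the seated lid's offset from the tin centre on its own.

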